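# Pull-check the orange tube block on its sprung deck nest

## Robot

A 6-joint arm with a two-finger parallel gripper is mounted at the origin on the work surface. World frame = base frame: x ahead of the robot, y to its left, z up, the work surface at z = 0. Lengths are in mm, angles in rad, forces in N, time in s.
With the tool pointing down it reaches from about 400 to 925 mm from the base axis. Payload 12.5 kg.
Tool frame: the origin (TCP) lies on the centre line of the jaws, within the pads' length; the fingertips stand 17 mm ahead of it and the grasp point (between the pads) lies 2 mm behind it; z points along the fingers, y is the line along which they close (so a half turn about z gives the same grasp; the last joint's range is limited). The gripper opens to 95 mm and grips with 3 to 60 N. Pads are 20 mm wide; open, the fingers measure 119 mm over their backs; the gripper's body (75 mm by 180 mm) begins 59 mm behind the grasp point.
Start: joints at [1.127, 0.491, 1.559, -0, 1.092, -0.106], TCP at [207.116, 589.701, 231.661] pointing down, gripper open.
Joint ranges: [-3.1, 3.1], [-0.84, 2.19], [0.05, 2.79], [-1.13, 4.28], [0.06, 2.93], [-2.69, 2.69]. Speed limits (rad/s): [2.22, 2.22, 2.79, 3.14, 3.14, 3.14].

## Interface

Orientations are given as [roll, pitch, yaw] about the fixed x, y, z axes, in that order (R = Rz(yaw) Ry(pitch) Rx(roll)).
In Python, from cell import env gives the robot as it stands.
- The arm moves only by the tool drive_tool, never from a script. Its argument "deltas" is text: rows parted by semicolons, each of 4 numbers parted by spaces: the shift along the world's x, y, z normalised to -1 to 1, where 1 is 100 mm, then the turn about the world's z normalised to -1 to 1, where 1 is 180 degrees. A call has 1 to 10 rows; each row shifts and turns the commanded pose from where the row before left it; what a row does not reach is not made up. A row lasts 1/12 s, in which the tool goes at most 41.7 mm and 7.16 degrees, less where a joint would pass 70% of its speed; a pose out of reach is approached as far as the arm can. A call with a number of a shift or a turn outside -1 to 1 is refused whole. A call with a gripper value outside its range is refused whole. "gripper" is the closure, from 0 (fully open) to 1 (shut), set as the call begins (left out, the last holds). The fingers move at their own pace and stop on an object; the grip force is fixed at half the most. Time passes only in rows, so rows that do not move let the fingers close. It gives the time, the measured TCP pose, the force, the opening and the grip force at its end, in the units of the state.
- env.state(): the state, without advancing time (a new reading comes with each control period).
- env.read_camera(name): name is "side" or "top" or "wrist"; returns (picture, depth): 384x512x3 uint8, red, green, blue; 384x512 float32, mm along the optical axis (not along the pixel's ray), 0 where there is no reading.
- env.camera_params(name): a dict with "mtx" (3x3 intrinsics, pixels), "k1" (the pictures are not rectified: a ray, as slopes to the right and down, at radius r is drawn at 1 + k1 r^2 times it, then the intrinsics apply), "camera_from_world" (4x4, takes a point from world to camera coordinates); the wrist camera has in their place "mount" (4x4, takes a point from camera to tool coordinates, whose origin is the TCP and whose axes are the flange's). Camera axes: x right, y down, z forward; pixel columns grow to the right and rows downward; lengths in mm; the calibration is good to about 2 mm. A picture is of the moment at which its call begins: read the wrist's pose just before it. camera_params takes no time and is no camera call.
- env.job_done(): hands the job in; it is judged then, once.
The state is a dict: "t": time; "joints": joint angles; "qvel": joint speeds; "tau": joint torques, N m; "eef_pos": TCP position; "tcp_rot": TCP orientation; "ft_force": force on the tool from outside, world axes, zero at the start; "moment": the same for the moment, N m; "opening": opening from 0.0 (shut) to 1.0 (fully open); "grip_force": force on a finger pad.
Only numpy, scipy, OpenCV 4.12 (cv2) and the standard library are available. Lean on these libraries where they do the work, as an engineer would, in place of code of your own. Each camera call takes 0.05 s, during which the arm holds its last target. There are 200 camera calls.

## Task

Pull-check the pin of the orange tube block: grip its upright knob, pull slowly and steadily straight up until the pointer on its gauge stands in the green (about 14 N), hold it there for two seconds without letting it run into the red, then ease it back down fully before letting go. Leave the blue and yellow blocks down.

Things in the scene. Friction and masses are not known exactly. Their poses are not given: they have to be found in the camera images.
- orange_knob (a point): Centre of the top of the knob, 117 mm above the bench when down: an upright steel pin, 22 mm dia., 55 mm long, orange rim (26 mm dia., 7 mm high) on top, pressed into the middle of the orange tube block (66 x 62 x 30 mm, white tube lids). Grip it from above, 20 mm below its top, from any side: the rest of its nest is under 75 mm high. z up; x, y turn with the nest (yaw within 25 deg).
- orange_lift (a joint): Lift in m of the orange block with knob and carriage; 0 is down, stop at 0.046. Moves straight up against springs: starts at about 3 N (0.3 kg, give or take 20%), then 0.5 N more per mm (8 N at 10 mm, 14 N at 22, 19 N at 32). Snaps down if let go while up. A black pointer shows the lift on the upright gauge: white to 10 mm, green 10 to 32, red above.
- blue_lift (a joint): Lift in m (0 is down) of the blue block, a bystander on an identical nest. Each nest: grey base fixed to the bench, 110 mm along its x, 150 mm along its y, 24 mm high, with an aluminium carriage and clipped block on it; its gauge stands 73 mm from the knob along +y and faces +x. The three nests stand in any order, knobs at least 200 mm apart.
- yellow_lift (a joint): Lift in m (0 is down) of the yellow block, the other bystander, on an identical nest.

How it is judged (in metres and radians):
On the way:
1. the orange lift is held in the green (9 to 34 mm) for 1 s (value of joint orange_lift between 0.009 and 0.034 m), for 1 s.
At the end, for the whole second after the job is handed in: after the pull, the orange block is back down and so are the blue and yellow ones (each lift under 3 mm), all let go (value of joint each of orange_lift, blue_lift, yellow_lift below 0.003 m); the robot touches nothing.
It fails at once if the orange pin is overloaded: pointer well into the red (lift over 36 mm) (value of joint orange_lift above 0.036 m).
It fails at once if the orange block is jerked up (faster than 0.3 m/s) (velocity of joint orange_lift above 0.3 m/s).
It fails at once if the orange block is let snap back (down faster than 0.35 m/s) (velocity of joint orange_lift below -0.35 m/s).
It fails at once if the blue or yellow block is pulled up (over 5 mm) (value of joint any of blue_lift, yellow_lift above 0.005 m).
It also fails if it takes over 42 s, if anything falls off the work surface, if the arm or the gripper's body presses on something with over 40 N, if the wrist force passes 120 N, or if a joint passes its speed limit or range.

## Working session

There is one attempt and no reset: what is moved stays moved. The work goes in short steps, Python scripts to look and compute and a tool call to move; the robot and the scene stay as the last step left them, time stands still between calls to the robot, and variables do not carry over. Pictures are saved under pics/ and viewed, at most 10 in all, crops included, and the job is handed in when it is done.

Besides the shell and the picture viewer there is one more tool, called after ">>>" as name(argument=value, ...) on one line, values as JSON. drive_tool: Moves the arm, as the interface text tells. Its arguments: {"type":"object","properties":{"deltas":{"type":"string"},"gripper":{"type":"number"}},"required":["deltas"]}

```bash
mkdir -p pics; cat > h.py <<'E'
from cell import env
import numpy as np, cv2
def world(name,u,v,d,dep_is=True,st=None):
    p=env.camera_params(name);K=np.array(p["mtx"]);k=p["k1"]
    x,y=(u-K[0,2])/K[0,0],(v-K[1,2])/K[1,1]
    a,b=x,y
    for _ in range(20):
        s=1+k*(a*a+b*b);a,b=x/s,y/s
    T=np.linalg.inv(np.array(p["camera_from_world"]))
    o=T[:3,3];r=T[:3,:3]@np.array([a,b,1])
    return o+r*d if dep_is else o+r*(d-o[2])/r[2]   # dep_is False: d is the world height
E
python3 - <<'E'
from h import *
t,d=env.read_camera("top");s,e=env.read_camera("side")
np.savez("a.npz",t=t,d=d,s=s,e=e)
cv2.imwrite("pics/top.png",cv2.resize(t[:,:,::-1],(800,600)));cv2.imwrite("pics/side.png",cv2.resize(s[:,:,::-1],(800,600)))
hsv=cv2.cvtColor(t,cv2.COLOR_RGB2HSV)
# points between 108 and 122 mm high with colour
for nm,lo,hi in (("o",5,18),("y",22,35),("b",95,125)):
    m=((hsv[...,0]>=lo)&(hsv[...,0]<=hi)&(hsv[...,1]>110)&(hsv[...,2]>60)).astype(np.uint8)
    n,l,st,c=cv2.connectedComponentsWithStats(m)
    for i in range(1,n):
        if st[i,4]>15: 
            dd=np.median(d[l==i]);print(nm,c[i].round(1),st[i,4],world("top",*c[i],dd).round(1))
print({k:v for k,v in env.state().items() if k in("t","eef_pos","tcp_rot","ft_force")})
E
```

```text
o [136.2 234.6] 607 [475.9 287.4  62.2]
y [271.7 180.2] 616 [598.5 -15.7  62.6]
b [66.6 68. ] 1509 [875.1 472.6  70.5]
b [467.8  65.6] 2684 [ 870.6 -482.3   78.3]
b [35.2 87.5] 18 [825.1 543.8  73.9]
b [366.7  92.2] 88 [ 789.6 -230.1  108.6]
b [500.5 173.5] 70 [ 618.7 -556.7   35. ]
b [391.4 208.9] 577 [ 531.3 -283.7   62.8]
{'t': 0.1, 'eef_pos': array([207.01417544, 589.50273773, 231.10914251]), 'tcp_rot': array([-3.14058601e+00, -1.34674256e-04,  2.80378345e+00]), 'ft_force': array([-0.06778707,  0.53072532, -0.32950525])}
```

View pics/top.png

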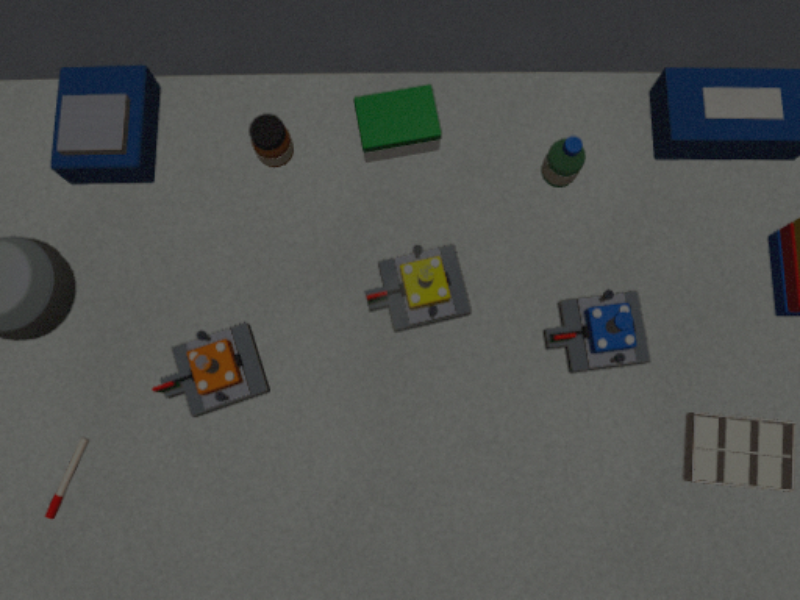

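View pics/side.png

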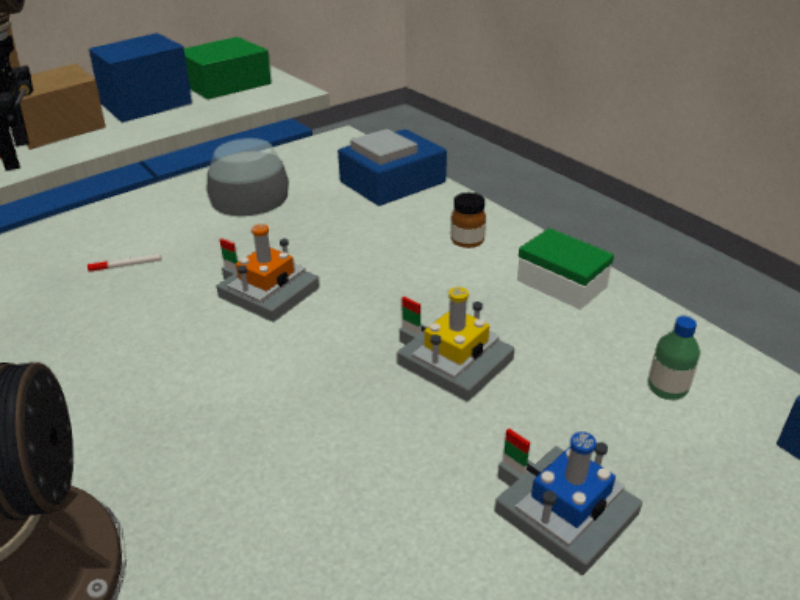

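The top view shows orange at left (knob about (202,362) in the 800 px picture, gauge to its left at (165,385)), yellow in the middle and blue at right. The side view confirms the upright knobs.

```bash
python3 - <<'E'
from h import *
z=np.load("a.npz");t,d=z["t"],z["d"]
P=[]
for v in range(205,265):
    for u in range(90,180):
        if d[v,u]>0: P.append(np.r_[world("top",u,v,d[v,u]),u,v])
P=np.array(P)
k=P[(P[:,2]>105)&(P[:,2]<135)];print("high",len(k));print(k.round(0))
b=P[(P[:,2]>15)]
m=np.zeros((384,512),np.uint8)
b=P[(P[:,2]>14)&(P[:,2]<34)][:,:2].astype(np.float32);print(len(b),cv2.minAreaRect(b))
c=t[205:265,90:180,::-1];cv2.imwrite("pics/c.png",cv2.convertScaleAbs(cv2.resize(c,(800,533),interpolation=cv2.INTER_CUBIC),alpha=1.6))
E
```

```text
Traceback (most recent call last):
  File "h.py", line 4, in world
    p=env.camera_params(name);K=np.array(p["mtx"]);k=p["k1"]
ValueError: time passes only in moves, steps and waits
```

```bash
sed -i 's/^def world/import functools\n@functools.lru_cache\ndef params(n): return env.camera_params(n)\ndef world/; s/p=env.camera_params(name)/p=params(name)/' h.py; python3 - <<'E'
from h import *
z=np.load("a.npz");t,d=z["t"],z["d"]
P=[]
for v in range(205,265):
    for u in range(90,180):
        if d[v,u]>0: P.append(np.r_[world("top",u,v,d[v,u]),u,v])
P=np.array(P)
k=P[(P[:,2]>105)&(P[:,2]<135)];print("high",len(k),np.median(k,0),k.min(0),k.max(0))
b=P[(P[:,2]>14)&(P[:,2]<34)][:,:2].astype(np.float32);print(len(b),cv2.minAreaRect(b))
c=t[205:265,90:180,::-1];cv2.imwrite("pics/c.png",cv2.convertScaleAbs(cv2.resize(c,(800,533),interpolation=cv2.INTER_CUBIC),alpha=1.6))
E
```

```text
high 111 [477.88284353 289.56417541 116.4835724  129.         231.        ] [465.35772623 277.48758355 109.10492943 123.         226.        ] [489.18265444 302.55590659 121.66025276 135.         237.        ]
1473 ((472.64019775390625, 302.229248046875), (110.6988754272461, 147.6090087890625), 18.72858428955078)
```

View pics/c.png

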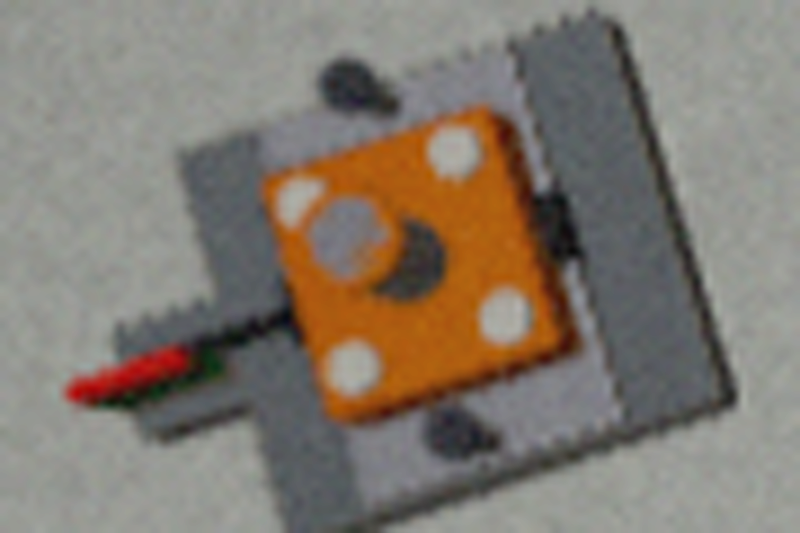

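Orange knob at about (478, 290) and nest yaw about +19°. I'll move above it, keeping the current tool yaw.

>>> drive_tool(deltas="0.27 -0.3 0 0;0.27 -0.3 0 0;0.27 -0.3 0 0;0.27 -0.3 0 0;0.27 -0.3 0 0;0.27 -0.3 0 0;0.27 -0.3 0 0;0.27 -0.3 0 0;0.27 -0.3 0 0;0.27 -0.3 0 0", gripper=0)

```text
t: 0.93
eef_pos: [478.0, 288.0, 231.5]
tcp_rot: [-3.141, -0.0, 2.804]
ft_force: [1.2, 0.1, -0.2]
opening: 0.997
grip_force: 0.0
```

>>> drive_tool(deltas="0 0 0 0;0 0 0 0")

```text
t: 1.1
eef_pos: [478.1, 288.1, 231.2]
tcp_rot: [-3.141, -0.001, 2.8]
ft_force: [-0.1, 0.8, -0.6]
opening: 0.999
grip_force: 0.0
```

```bash
python3 - <<'E'
from h import *
from scipy.spatial.transform import Rotation as R
s=env.state();w,d=env.read_camera("wrist");p=env.camera_params("wrist");print(s["eef_pos"],s["tcp_rot"],s["ft_force"])
K=np.array(p["mtx"]);M=np.array(p["mount"])
print(K,p["k1"],M.round(3))
pts=cv2.undistortPoints(np.mgrid[0:512,0:384].reshape(2,-1).T.astype(np.float64)[:,None],K,np.array([p["k1"],0,0,0])).reshape(512,384,2).transpose(1,0,2)
X=np.dstack([pts*d[...,None],d])@M[:3,:3].T+M[:3,3]
X=X@R.from_euler("xyz",s["tcp_rot"]).as_matrix().T+s["eef_pos"]
m=(d>0)&(X[...,2]>112)&(X[...,2]<123)&(np.hypot(X[...,0]-478,X[...,1]-290)<40)
q=X[m];print(len(q),np.median(q,0),q.min(0),q.max(0),cv2.minEnclosingCircle(q[:,:2].astype(np.float32)))
cv2.imwrite("pics/w.png",w[:,:,::-1])
E
```

```text
[478.13583633 288.11751901 231.2486824 ] [-3.14121503e+00 -5.50186189e-04  2.80023372e+00] [-0.05412672  0.80505911 -0.64560605]
[[282.26363164   0.         254.84393111]
 [  0.         282.26363164 186.13585295]
 [  0.           0.           1.        ]] 0.011987314314937625 [[ 0.00000e+00 -9.71000e-01 -2.40000e-01  6.72470e+01]
 [ 1.00000e+00 -0.00000e+00  1.00000e-03 -4.57000e-01]
 [-1.00000e-03 -2.40000e-01  9.71000e-01 -1.53306e+02]
 [ 0.00000e+00  0.00000e+00  0.00000e+00  1.00000e+00]]
533 [477.1229553  289.06465844 117.22894708] [465.02752922 275.80703175 112.29653545] [490.3359018  301.5070446  119.30909759] ((477.6095886230469, 288.7633361816406), 12.957977294921875)
```

View pics/w.png

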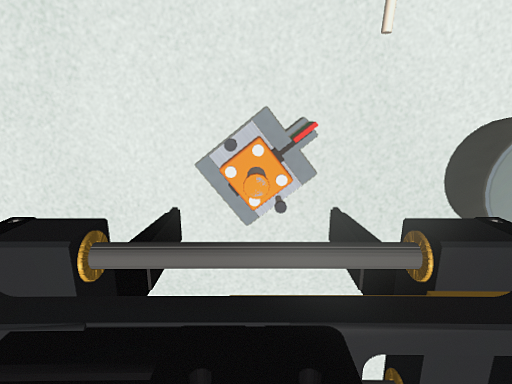

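The wrist view shows the knob at (256,186), centred between the open jaws and under 1 mm off. I'll descend to TCP z≈96 and grip.

>>> drive_tool(deltas="-0.005 0.01 -0.2 0;0 0 -0.2 0;0 0 -0.2 0;0 0 -0.2 0;0 0 -0.2 0;0 0 -0.15 0;0 0 -0.1 0;0 0 -0.1 0;0 0 0 0;0 0 0 0")

```text
t: 1.98
eef_pos: [476.4, 291.2, 96.7]
tcp_rot: [-3.142, -0.0, 2.804]
ft_force: [0.8, 0.4, -0.6]
opening: 1.001
grip_force: 0.0
```

>>> drive_tool(deltas="0 0 0 0;0 0 0 0;0 0 0 0;0 0 0 0;0 0 0 0;0 0 0 0;0 0 0 0;0 0 0 0;0 0 0 0;0 0 0 0", gripper=1)

```text
t: 2.82
eef_pos: [476.6, 290.7, 96.6]
tcp_rot: [3.142, -0.0, 2.804]
ft_force: [0.3, -0.9, 0.2]
opening: 0.355
grip_force: 0.0
```

>>> drive_tool(deltas="0 0 0 0;0 0 0 0;0 0 0 0;0 0 0 0;0 0 0 0;0 0 0 0;0 0 0 0;0 0 0 0")

```text
t: 3.48
eef_pos: [476.3, 290.0, 96.6]
tcp_rot: [-3.14, -0.001, 2.804]
ft_force: [-1.4, -5.5, 1.2]
opening: 0.258
grip_force: 30.0
```

>>> drive_tool(deltas="0 -0.01 0.005 0;0 0 0.005 0;0 0 0.01 0;0 0 0.01 0;0 0 0.01 0;0 0 0.01 0;0 0 0 0;0 0 0 0")

```text
t: 4.15
eef_pos: [476.4, 289.8, 101.6]
tcp_rot: [-3.142, -0.0, 2.804]
ft_force: [-2.8, 4.9, -6.6]
opening: 0.259
grip_force: 30.0
```

>>> drive_tool(deltas="0 0 0.01 0;0 0 0.01 0;0 0 0.01 0;0 0 0.01 0;0 0 0.01 0;0 0 0.01 0;0 0 0.01 0;0 0 0.01 0;0 0 0 0;0 0 0 0")

```text
t: 4.98
eef_pos: [476.3, 289.8, 109.3]
tcp_rot: [-3.141, -0.001, 2.804]
ft_force: [-2.0, 4.2, -9.9]
opening: 0.261
grip_force: 30.0
```

```bash
python3 - <<'E'
from h import *
s,e=env.read_camera("side")
print(env.state()["ft_force"])
c=s[130:215,120:220,::-1];cv2.imwrite("pics/s2.png",cv2.convertScaleAbs(cv2.resize(c,(700,595),interpolation=cv2.INTER_CUBIC),alpha=1.4))
E
```

```text
[-1.5479898   5.04778587 -8.64861046]
```

View pics/s2.png

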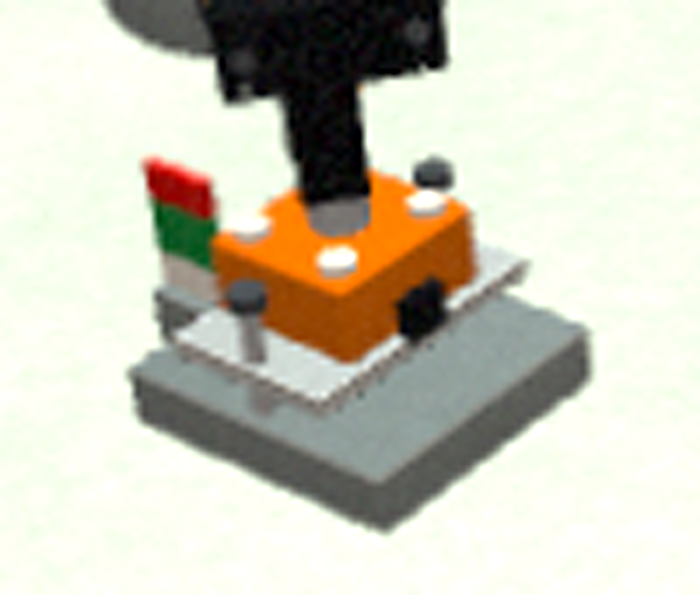

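The picture shows the carriage clearly off its base: block front edge at (350,360), plate edge at (325,405) above the base. It follows the gripper at about 12 mm, so I'll go up to about 21 mm and hold.

>>> drive_tool(deltas="0 0.005 0.01 0;0 0 0.01 0;0 0 0.01 0;0 0 0.01 0;0 0 0.01 0;0 0 0.01 0;0 0 0.01 0;0 0 0.01 0;0 0 0.01 0;0 0 0 0")

```text
t: 5.87
eef_pos: [476.4, 290.0, 118.7]
tcp_rot: [-3.141, -0.0, 2.804]
ft_force: [-3.0, -1.6, -14.2]
opening: 0.26
grip_force: 30.0
```

>>> drive_tool(deltas="0 0 0 0;0 0 0 0;0 0 0 0;0 0 0 0;0 0 0 0;0 0 0 0;0 0 0 0;0 0 0 0;0 0 0 0;0 0 0 0")

```text
t: 6.7
eef_pos: [476.3, 290.0, 118.5]
tcp_rot: [-3.141, -0.001, 2.804]
ft_force: [-3.2, -3.4, -14.6]
opening: 0.261
grip_force: 30.0
```

```bash
python3 - <<'E'
from h import *
s,e=env.read_camera("side")
c=s[130:215,120:220,::-1];cv2.imwrite("pics/s3.png",cv2.convertScaleAbs(cv2.resize(c,(700,595),interpolation=cv2.INTER_CUBIC),alpha=1.4))
E
```

```text
(no output)
```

View pics/s3.png

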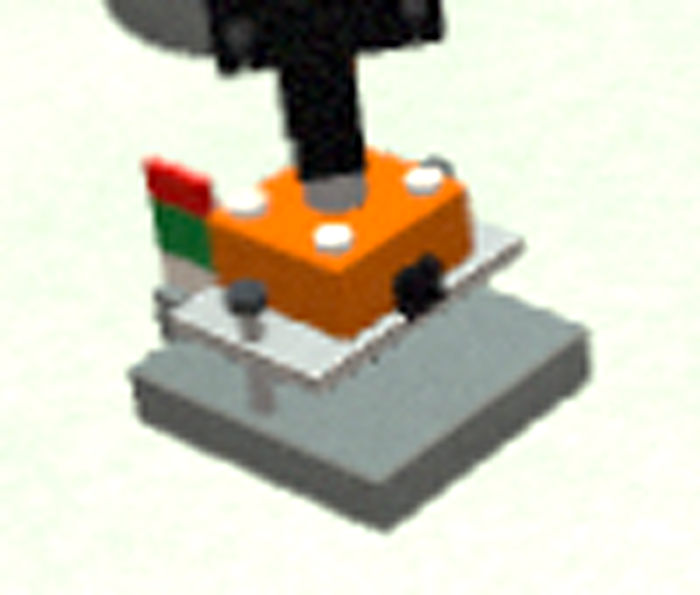

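The block has risen a further ~9 mm, with its front edge now at (340,335), and the force is about 14.5 N, so it is mid-green. I'll hold for two seconds and then ease down.

>>> drive_tool(deltas="0 0 0 0;0 0 0 0;0 0 0 0;0 0 0 0;0 0 0 0;0 0 0 0;0 0 0 0;0 0 0 0;0 0 0 0;0 0 0 0")

```text
t: 7.58
eef_pos: [476.3, 290.0, 118.5]
tcp_rot: [-3.141, -0.001, 2.804]
ft_force: [-3.4, -3.7, -14.2]
opening: 0.261
grip_force: 30.0
```

>>> drive_tool(deltas="0 0 0 0;0 0 0 0;0 0 0 0;0 0 0 0;0 0 0 0;0 0 0 0;0 0 0 0;0 0 0 0")

```text
t: 8.25
eef_pos: [476.3, 290.0, 118.5]
tcp_rot: [-3.141, -0.001, 2.804]
ft_force: [-2.7, -4.3, -14.0]
opening: 0.262
grip_force: 30.0
```

>>> drive_tool(deltas="0 0 -0.01 0;0 0 -0.01 0;0 0 -0.01 0;0 0 -0.01 0;0 0 -0.01 0;0 0 -0.01 0;0 0 -0.01 0;0 0 -0.01 0;0 0 -0.01 0;0 0 -0.01 0")

```text
t: 9.08
eef_pos: [476.4, 290.0, 108.9]
tcp_rot: [-3.141, -0.0, 2.804]
ft_force: [-4.8, -4.9, -8.4]
opening: 0.26
grip_force: 30.0
```

>>> drive_tool(deltas="0 0 -0.01 0;0 0 -0.01 0;0 0 -0.01 0;0 0 -0.01 0;0 0 -0.01 0;0 0 -0.01 0;0 0 -0.01 0;0 0 -0.01 0;0 0 -0.01 0;0 0 0 0")

```text
t: 9.92
eef_pos: [476.4, 290.0, 100.1]
tcp_rot: [-3.141, -0.0, 2.804]
ft_force: [-5.9, -5.9, -6.2]
opening: 0.261
grip_force: 30.0
```

>>> drive_tool(deltas="0 0 -0.01 0;0 0 -0.01 0;0 0 -0.01 0;0 0 0 0;0 0 0 0")

```text
t: 10.33
eef_pos: [476.4, 290.0, 97.3]
tcp_rot: [-3.141, -0.0, 2.804]
ft_force: [-6.1, -5.8, -2.7]
opening: 0.263
grip_force: 30.0
```

>>> drive_tool(deltas="0 0 -0.01 0;0 0 0 0;0 0 0 0")

```text
t: 10.58
eef_pos: [476.5, 290.0, 96.6]
tcp_rot: [3.142, 0.0, 2.804]
ft_force: [-6.6, -6.5, -0.1]
opening: 0.26
grip_force: 30.0
```

>>> drive_tool(deltas="0 0 -0.005 0;0 0 0 0;0 0 0 0")

```text
t: 10.83
eef_pos: [476.5, 290.1, 96.6]
tcp_rot: [3.141, 0.0, 2.804]
ft_force: [-8.8, -7.7, 4.8]
opening: 0.263
grip_force: 30.0
```

>>> drive_tool(deltas="0 0 0 0;0 0 0 0;0 0 0 0;0 0 0 0;0 0 0 0;0 0 0 0;0 0 0 0;0 0 0 0;0 0 0 0;0 0 0 0", gripper=0)

```text
t: 11.67
eef_pos: [476.6, 290.2, 95.1]
tcp_rot: [3.142, -0.0, 2.804]
ft_force: [0.0, 0.3, 0.2]
opening: 0.902
grip_force: 0.0
```

>>> drive_tool(deltas="0 0 0 0;0 0 0 0;0 0 0 0;0 0 0 0;0 0 0 0;0 0 0 0")

```text
t: 12.17
eef_pos: [476.6, 290.2, 95.2]
tcp_rot: [3.141, 0.0, 2.804]
ft_force: [0.1, 0.5, -0.5]
opening: 1.002
grip_force: 0.0
```

>>> drive_tool(deltas="0 0 0.1 0;0 0 0.2 0;0 0 0.2 0;0 0 0.2 0;0 0 0.2 0;0 0 0.2 0;0 0 0.2 0;0 0 0 0;0 0 0 0;0 0 0 0")

```text
t: 13.0
eef_pos: [476.3, 290.0, 224.9]
tcp_rot: [-3.141, -0.0, 2.804]
ft_force: [-0.6, 0.1, -0.1]
opening: 1.0
grip_force: 0.0
```

```bash
python3 - <<'E'
from h import *
s,e=env.read_camera("side")
c=s[130:215,120:220,::-1];cv2.imwrite("pics/s4.png",cv2.convertScaleAbs(cv2.resize(c,(700,595),interpolation=cv2.INTER_CUBIC),alpha=1.4))
E
```

```text
(no output)
```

View pics/s4.png

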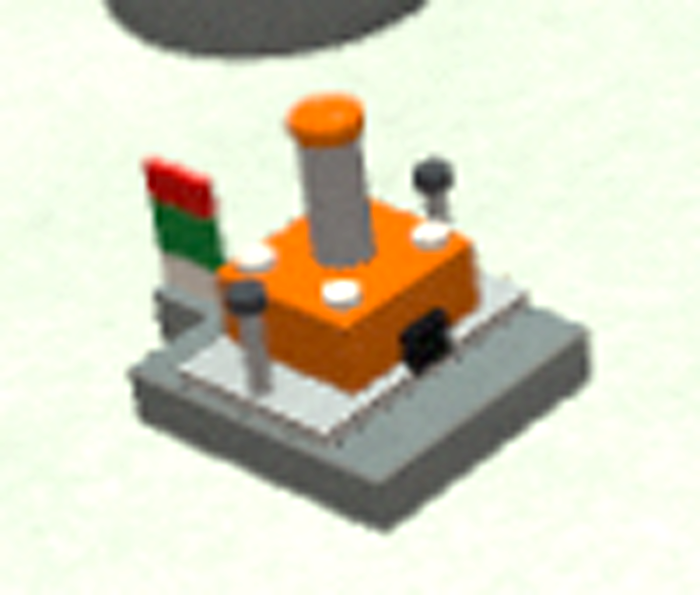

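The block sits flat on its base, with the plate edge at (330,440) and the knob free at (325,120). The gripper is clear.

```bash
python3 -c "
from cell import env
print(env.job_done())"
```

```text
the job is handed in; nothing more can be done
None
```

I pulled the orange pin to about 22 mm (about 14 N, mid-green), held it there for over two seconds, eased it fully down and released it; blue and yellow were not touched, and the job is handed in, though the hand-in returned no verdict.

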